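Stack a sample cassette and hold the clamp frame shut

ROBOT

A 6-joint arm with a two-finger parallel gripper is mounted at the origin on the work surface. World frame = base frame: x ahead of the robot, y to its left, z up, the work surface at z = 0. Lengths are in mm, angles in rad, forces in N, time in s.
With the tool pointing down it reaches from about 300 to 775 mm from the base axis. Payload 14.6 kg.
Tool frame: the origin (TCP) lies on the centre line of the jaws, within the pads' length; the fingertips stand 19 mm ahead of it and the grasp point (between the pads) is the TCP; y points along the fingers, x is the direction in which the jaws open and shut, and the axes are right-handed (so a half turn about y gives the same grasp; the last joint's range is limited). The gripper opens to 85 mm and grips with 20 to 120 N. Pads are 22 mm wide; open, the fingers measure 114 mm over their backs; the gripper's body (76 mm by 85 mm) begins 54 mm behind the grasp point. The pads swing forward as they close: fully open they stand 13 mm farther back than shut.
Start: joints at [1.057, 0.3, 1.521, -0, 1.321, -0.067], TCP at [237.641, 496, 250.281] pointing down, gripper open.
Joint ranges: [-3.03, 3.03], [-0.79, 2.21], [0.23, 2.52], [-1.04, 4.18], [0, 3.07], [-2.55, 2.55]. Speed limits (rad/s): [2.22, 2.22, 2.57, 3.14, 3.14, 3.14].

INTERFACE

Orientations are given as a unit quaternion [x, y, z, w].
In Python, from workcell import get_state, vision, env gives the robot as it stands.
- The arm moves only by the tool jog_arm, never from a script. Its argument "commands" is a list of rows, each a list of 7 numbers: the closure, from 0 (fully open) to 1 (shut), then the shift along the tool's x, y, z in units of 0.05 m (1.0 is 0.05 m), then the turn, a rotation vector about the tool's x, y, z in units of 0.08 rad (1.0 is 0.08 rad). In form: [[fingers, x, y, z, wx, wy, wz], ...]. A call has 1 to 20 rows; each row shifts and turns the commanded pose from where the row before left it, along the tool's axes as they then stand; what a row does not reach is not made up. A row lasts 1/8 s, in which the tool goes at most 62.5 mm and 10.7 degrees, less where a joint would pass 70% of its speed; a pose out of reach is approached as far as the arm can. A call with a number of a shift or a turn outside -1 to 1 is refused whole. A call with a gripper value outside its range is refused whole. The fingers move at their own pace and stop on an object; "newtons" is the grip in N (left out, the last holds). Time passes only in rows, so rows that do not move let the fingers close. It gives the time, the measured TCP pose, the force and the opening at its end, in the units of the state.
- get_state(): the state, without advancing time (a new reading comes with each control period).
- vision.get_image(name): name is "scene" or "top" or "wrist"; returns a dict with "frame" (400x640x3 uint8, blue, green, red), "fx", "fy", "cx", "cy" (pixels), "dist_coeffs" ([k1, k2, p1, p2, k3] as OpenCV has them; the pictures are not rectified), "eye" and "rotation" of the camera in the world; the wrist camera has in their place "tool_from_camera" (4x4, takes a point from camera to tool coordinates, whose origin is the TCP and whose axes are the tool frame's). Camera axes: x right, y up, looking along -z (the intrinsics and any distortion apply to the point x, -y, -z); pixel columns grow to the right and rows downward; lengths in mm; the calibration is good to about 2 mm. A picture is of the moment at which its call begins: read the wrist's pose just before it. There is no depth.
- env.sign_off(): hands the job in, once; it reports no verdict.
The state is a dict: "t": time; "joints": joint angles; "qvel": joint speeds; "joint_torque": joint torques, N m; "tcp_pos": TCP position; "tool_rot": TCP orientation; "ft_force": force on the tool from outside, world axes, zero at the start; "wrist_torque": the same for the moment, N m; "opening": opening from 0.0 (shut) to 1.0 (fully open).
Only numpy, scipy, OpenCV 4.12 (cv2) and the standard library are available. Lean on these libraries where they do the work, as an engineer would, in place of code of your own. Each camera call takes 0.05 s, during which the arm holds its last target. There are 200 camera calls.

TASK

Stack the loose sample cassette squarely on the one already lying on the clamp frame's sprung plate and let go of it; only then fit the frame's upper half over both dowels and press it down until it sits fully home on both dowel shoulders. Finish while still holding it pressed down there: do not let go. Leave the other things on the bench where they stand.

Things in the scene. Friction and masses are not known exactly. Their poses are not given: they have to be found in the camera images.
- frame: Lower half of an aluminium clamp frame, screwed to the bench; place and yaw vary. Base plate 170 (x) x 76 (y) x 14 mm high. At x = +55 and -55 mm on its x axis stand two posts, 24 mm in diameter, their flat tops (shoulders) 58 mm above the bench; from each rises a steel dowel (see frame_top). The sprung plate lies between the posts. Origin: underside centre, on the bench. Half-turn symmetric.
- frame_top (a point): Point on the lower half, midway between the two dowels at the height of the shoulders (58 mm above the bench). The dowels, 55 mm either side of it along x, are 10 mm in diameter and 24 mm long (tips 82 mm above the bench), the last 5 mm tapering to 4 mm in diameter.
- plate (a joint): Sprung steel plate, 66 (x) x 56 (y) x 6 mm, at the frame's centre between the posts. 0 = up (top 28 mm above the bench), grows downward in m, stop at 0.0075. Spring 6 N at 0, 10.8 N at 0.006; the weight of cassettes and upper half alone moves it under 1 mm. With two cassettes on it and the upper half down on the shoulders it stands at 0.006.
- cassette_low: White plastic closed cassette (flat box), 60 (x) x 46 (y) x 18 mm high, about 50 g, already lying about centred and square on the sprung plate (28 mm above the bench), loose. Origin: underside centre. Half a turn about z looks the same.
- cassette_loose: The loose cassette, same as cassette_low: 60 (x) x 46 (y) x 18 mm, about 50 g, lying flat on the bench to the left or right of the frame. Origin: underside centre.
- upper_half: Upper half of the frame, loose on the bench, ~280 g: aluminium plate 140 (x) x 50 (y) x 12 mm, through holes 13 mm in diameter at x = +55 and -55 mm; on top a central grip rib 60 (x) x 14 (y) x 30 mm high. Origin: underside centre. Fits either way round. Over the dowels on two cassettes its underside rests 64 mm above the bench; 6 to 10 N more pushes it 6 mm down to the shoulders.
- reagent_bottle: Bystander: amber bottle, 60 mm in diameter, 130 mm high. Origin: underside centre.
- wash_jar: Bystander: white jar, 72 mm in diameter, 85 mm high. Origin: underside centre.
- beaker: Bystander: glass beaker, 72 mm in diameter, 90 mm high. Origin: underside centre.
- petri_dish: Bystander: closed clear dish, 90 mm in diameter, 15 mm high, between the frame and the robot. Origin: underside centre.
- tip_box: Bystander: grey pipette tip box with clear lid, 87 x 122 x 61 mm. Origin: underside centre.
- mouse: Bystander: black computer mouse, 100 x 58 x 29 mm, between the frame and the robot. Origin: underside centre.
Mind the look-alikes: they are no part of the job. What is shaped like the cassette_loose but red is not meant. What is shaped like the upper_half but turquoise is not meant.

How it is judged:
By the outcome, as a careful person would: the job done as asked, in the order asked, and still so for the second after the job is handed in, while the arm keeps its last pose, push and grip.
It also fails if it takes over 58 s, if anything falls off the work surface, if the arm or the gripper's body presses on something with over 40 N, if the wrist force passes 120 N, or if a joint passes its speed limit or range.

## Working session

There is one attempt and no reset: what is moved stays moved. The work goes in short steps, Python scripts to look and compute and a tool call to move; the robot and the scene stay as the last step left them, time stands still between calls to the robot, and variables do not carry over. Pictures are saved under pics/ and viewed, about 8 in all and at most 12, crops included, and the job is handed in when it is done.

Besides the shell and the picture viewer there is one more tool, called after ">>>" in YAML: its name, and indented under it one key for each argument. jog_arm: Moves the arm, as the interface text tells. Its arguments: {"type":"object","properties":{"commands":{"type":"array"},"newtons":{"type":"number"}},"required":["commands"]}

```bash
mkdir -p pics; ls; cat > h.py <<'E'
import numpy as np, cv2
from scipy.spatial.transform import Rotation as R
from workcell import get_state, vision, env
def cam(name):
    s=get_state(); d=vision.get_image(name)
    K=np.array([[d['fx'],0,d['cx']],[0,d['fy'],d['cy']],[0,0,1.]]); D=np.array(d['dist_coeffs'],float)
    if name=='wrist':
        T=np.array(d['tool_from_camera']); Rt=R.from_quat(s['tool_rot']).as_matrix()
        Rc=Rt@T[:3,:3]; e=np.array(s['tcp_pos'])+Rt@T[:3,3]
    else:
        Rc=np.array(d['rotation']); e=np.array(d['eye'])
        if Rc.shape!=(3,3): Rc=R.from_quat(Rc).as_matrix()
    return dict(img=d['frame'],K=K,D=D,R=Rc,e=e)
def save(c,n):
    cv2.imwrite(f'pics/{n}.png',c['img']); np.savez(f'pics/{n}.npz',**{k:c[k] for k in 'KDRe'})
def load(n): return dict(np.load(f'pics/{n}.npz'))
def back(c,px,z):
    u=cv2.undistortPoints(np.array(px,float).reshape(-1,1,2),c['K'],c['D']).reshape(-1,2)
    d=np.c_[u[:,0],-u[:,1],-np.ones(len(u))]@c['R'].T
    return c['e']+d*((z-c['e'][2])/d[:,2])[:,None]
def proj(c,P):
    q=(np.atleast_2d(P)-c['e'])@c['R']; q=q*[1,-1,-1]
    return cv2.projectPoints(q,np.zeros(3),np.zeros(3),c['K'],c['D'])[0].reshape(-1,2)
E
python3 - <<'E'
from h import *
print(get_state())
for n in('scene','top'):
    c=cam(n); save(c,n+'0'); print(n,c['e'],c['R'].round(3).tolist(),c['K'][0,0],c['D'])
E
```

```text
pics
{'t': 0.0, 'joints': array([ 1.05740362e+00,  3.00507919e-01,  1.52159008e+00, -2.58868113e-05,
        1.32070010e+00, -6.66251384e-02]), 'qvel': array([ 0.00044702, -0.00026008,  0.00061413,  0.00073914,  0.00124868,
       -0.002441  ]), 'joint_torque': array([-7.72270796e-04, -5.43498445e+01, -3.61792624e+01, -9.89893897e-05,
        4.02807287e-03, -8.92062786e-06]), 'tcp_pos': array([237.5438282 , 495.8200625 , 249.69729525]), 'tool_rot': array([ 0.59855109,  0.37644252, -0.37718401, -0.59813029]), 'ft_force': array([ 0.31539808, -0.67689083, -0.01443736]), 'wrist_torque': array([-0.0015293 , -0.03853908, -0.01349313]), 'opening': 1.0007629961462179}
scene [1012.18616024 -736.29149103  845.79756327] [[0.843, -0.354, 0.405], [0.537, 0.568, -0.624], [-0.009, 0.743, 0.669]] 366.31154037897437 [0.00796778 0.         0.         0.         0.        ]
top [ 434.77196499    3.24408922 1156.21380114] [[-0.025, 0.994, -0.103], [-1.0, -0.025, 0.001], [-0.002, 0.103, 0.995]] 435.6011369370526 [-0.03128637  0.          0.          0.          0.        ]
```

View pics/top0.png

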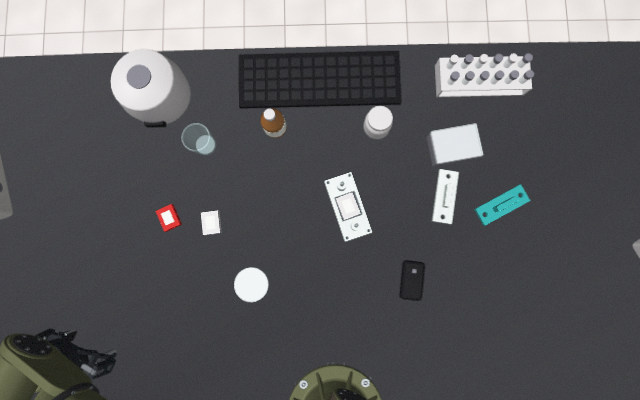

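View pics/scene0.png

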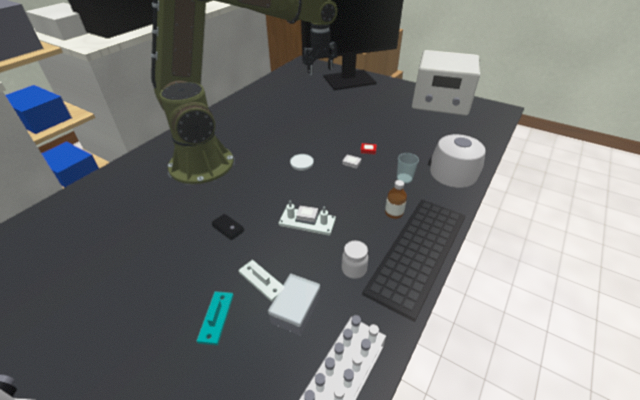

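The top view shows the loose white cassette at (210,222) and the frame at (348,207), with its dowels near (341,185) and (355,227). The white upper half is at (446,196), and the red and turquoise decoys are at (168,217) and (502,204). The scene view agrees. Next I'll measure these.

```bash
python3 - <<'E'
from h import *
c=load('top0'); im=cv2.imread('pics/top0.png'); g=cv2.cvtColor(im,cv2.COLOR_BGR2GRAY)
m=(g>130).astype(np.uint8)
n,l,st,ce=cv2.connectedComponentsWithStats(m)
for name,px,z in(('loose',(210,222),18),('frame',(348,236),14),('upper',(437,216),12),('petri',(251,285),15)):
    k=l[px[1],px[0]]; pts=cv2.findContours((l==k).astype(np.uint8),cv2.RETR_EXTERNAL,cv2.CHAIN_APPROX_NONE)[0][0].reshape(-1,2)
    W=back(c,pts,z)[:,:2].astype(np.float32); r=cv2.minAreaRect(W); b=cv2.boxPoints(r)
    e=[b[1]-b[0],b[2]-b[1]]; L=max(e,key=np.linalg.norm); print(name,st[k],np.round(r[0],1),np.round(r[1],1),'long axis yaw',np.degrees(np.arctan2(L[1],L[0])).round(1))
s=get_state(); print(R.from_quat(s['tool_rot']).as_matrix().round(3))
cc=cam('wrist');print(cc['e'],cc['R'].round(3))
E
```

```text
loose [201 210  19  25 398] [495.7 314. ] [59.6 45.9] long axis yaw 6.0
frame [ 324  172   48   69 1804] [529.7 -47.9] [169.5  77.2] long axis yaw 17.3
upper [ 432  169   27   55 1056] [ 550.4 -307.3] [ 53.8 141.2] long axis yaw -10.7
petri [234 267  35  35 955] [333.7 207.7] [88.3 86.9] long axis yaw 88.8
[[ 0.432 -0.    -0.902]
 [ 0.902 -0.001  0.432]
 [-0.001 -1.     0.   ]]
[165.21698396 529.97602757 372.63996684] [[ 0.43  -0.857 -0.283]
 [ 0.903  0.408  0.136]
 [-0.001 -0.314  0.95 ]]
```

>>> jog_arm:
  commands:
    - [0,-0.13,0,-0.78,0,0,0]
    - [0,-0.13,0,-0.78,0,0,0]
    - [0,-0.13,0,-0.78,0,0,0]
    - [0,-0.13,0,-0.78,0,0,0]
    - [0,-0.13,0,-0.78,0,0,0]
    - [0,-0.13,0,-0.78,0,0,0]
    - [0,-0.13,0,-0.78,0,0,0]
    - [0,-0.13,0,-0.78,0,0,0]
    - [0,0,0.15,0,0,-0.86,0]
    - [0,0,0.15,0,0,-0.86,0]
    - [0,0,0.15,0,0,-0.86,0]
    - [0,0,0.15,0,0,-0.86,0]
    - [0,0,0.15,0,0,-0.86,0]
    - [0,0,0.15,0,0,-0.86,0]
    - [0,0,0.15,0,0,-0.86,0]
    - [0,0,0.15,0,0,-0.86,0]
    - [0,0,0,0,0,0,0]

```text
t: 2.28
tcp_pos: [496.3, 314.1, 189.6]
tool_rot: [-0.473, -0.525, 0.526, 0.474]
ft_force: [0.0, -0.2, -0.2]
opening: 1.003
```

```bash
cat >> h.py <<'E'
def go(x,y,z,yaw):
    "shift in tool axes (units), then turn (units) to target; yaw deg of jaw axis"
    s=get_state(); M=R.from_quat(s['tool_rot']).as_matrix(); p=np.array(s['tcp_pos'])
    yw=np.radians(yaw); X=np.array([np.cos(yw),np.sin(yw),0]); Y=np.array([0,0,-1.]); T=np.c_[X,Y,np.cross(X,Y)]
    print('t',round(s['t'],2),'tcp',p.round(1),'yaw',np.degrees(np.arctan2(M[1,0],M[0,0])).round(2),'F',np.round(s['ft_force'],1),'op',round(s['opening'],3))
    print('shift',(M.T@([x,y,z]-p)/50).round(3),'turn',(R.from_matrix(M.T@T).as_rotvec()/0.08).round(3))
    print('shift in target axes',(T.T@([x,y,z]-p)/50).round(3))
def rect(c,seed,z,th=130):
    g=cv2.cvtColor(c['img'],cv2.COLOR_BGR2GRAY); n,l=cv2.connectedComponents((g>th).astype(np.uint8))
    pts=cv2.findContours((l==l[seed[1],seed[0]]).astype(np.uint8),cv2.RETR_EXTERNAL,cv2.CHAIN_APPROX_NONE)[0][0].reshape(-1,2)
    r=cv2.minAreaRect(back(c,pts,z)[:,:2].astype(np.float32)); b=cv2.boxPoints(r); L=max([b[1]-b[0],b[2]-b[1]],key=np.linalg.norm)
    print(np.round(r[0],1),np.round(r[1],1),'yaw',np.degrees(np.arctan2(L[1],L[0])).round(2), pts.min(0),pts.max(0))
E
python3 - <<'E'
from h import *
c=cam('wrist'); save(c,'w1')
s=proj(c,[495.7,314,18])[0].astype(int);print(s); rect(c,s,18)
go(495.7,314,18,96)
E
```

```text
[321 181]
[494.1 314. ] [63.8 48.5] yaw 6.02 [298 149] [346 209]
t 2.33 tcp [496.5 314.3 190.1] yaw 95.85 F [ 0.4  0.2 -0.5] op 0.998
shift [-3.000e-03  3.442e+00  1.400e-02] turn [-0.007 -0.033 -0.003]
shift in target axes [-0.004  3.442  0.016]
```

View pics/w1.png

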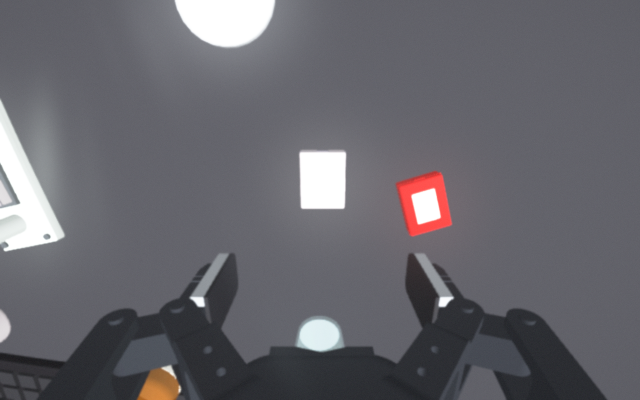

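The cassette is centred between the jaws at (322,180), and the red decoy, at (425,203), is clear of the fingers. I'll descend and grip.

>>> jog_arm:
  commands:
    - [0,0,0.6,0.01,0,0,0]
    - [0,0,0.6,0,0,0,0]
    - [0,0,0.6,0,0,0,0]
    - [0,0,0.6,0,0,0,0]
    - [0,0,0.6,0,0,0,0]
    - [0,0,0.3,0,0,0,0]
    - [0,0,0.12,0,0,0,0]
    - [0.2,0,0,0,0,0,0]
    - [0.4,0,0,0,0,0,0]
    - [0.6,0,0,0,0,0,0]
    - [0.8,0,0,0,0,0,0]
    - [0.8,0,0,0,0,0,0]
    - [0.8,0,0,0,0,0,0]
  newtons: 30

```text
t: 3.95
tcp_pos: [496.6, 314.5, 20.4]
tool_rot: [0.474, 0.526, -0.525, -0.473]
ft_force: [-0.5, -1.1, 6.8]
opening: 0.536
```

>>> jog_arm:
  commands:
    - [0.8,0,-0.3,0,0,0,0]
    - [0.8,0,-0.6,0,0,0,0]
    - [0.8,0,-0.6,0,0,0,0]
    - [0.8,0,-0.6,0,0,0,0]
    - [0.8,0,-0.6,0,0,0,0]
    - [0.8,0,-0.6,0,0,0,0]
    - [0.8,-0.5,0,0.01,0,0,0]
    - [0.8,-0.9,0,0.01,0,0,0]
    - [0.8,-0.9,0,0.01,0,0,0]
    - [0.8,-0.9,0,0.01,0,0,0]
    - [0.8,-0.9,0,0.01,0,0,0]
    - [0.8,-0.9,0,0.01,0,0,0]
    - [0.8,-0.9,0,0.01,0,0,0]
    - [0.8,-0.9,0,0.01,0,0,0]
    - [0.8,-0.48,0,0.02,0,0,0]
    - [0.8,0,0,0,0,-0.62,0]
    - [0.8,0,0,0,0,-0.62,0]
    - [0.8,0,0,0,0,-0.62,0]
    - [0.8,0,0,0,0,-0.62,0]
    - [0.8,0,0,0,0,0,0]

```text
t: 6.45
tcp_pos: [528.7, -48.3, 185.1]
tool_rot: [0.419, 0.57, -0.569, -0.419]
ft_force: [-0.0, -0.1, 0.3]
opening: 0.528
```

```bash
python3 - <<'E'
from h import *
c=cam('wrist'); save(c,'w2'); go(529.7,-47.9,66.4,107.3)
cv2.imwrite('pics/w2z.png',cv2.resize(c['img'],(800,500),interpolation=cv2.INTER_CUBIC))
t=cam('top'); save(t,'top1')
E
```

```text
t 6.5 tcp [528.7 -48.3 185. ] yaw 107.24 F [ 1.4 -0.5 -0.7] op 0.53
shift [ 0.003  2.372 -0.02 ] turn [ 0.008 -0.014 -0.004]
shift in target axes [ 2.000e-03  2.372e+00 -2.200e-02]
```

View pics/w2.png

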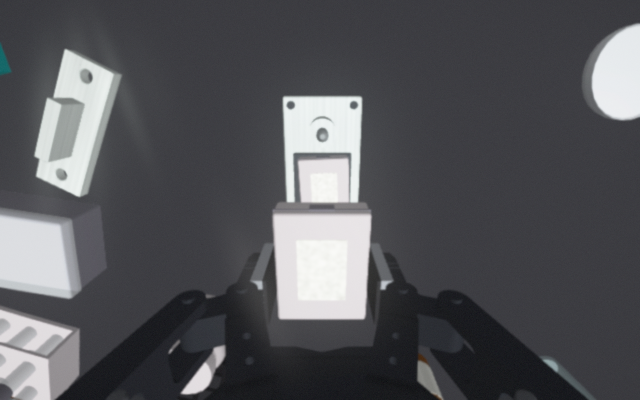

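The held cassette spans about (273–371, 204–319). The low cassette's near end is visible at (299–351, 157), with one dowel at (322,134). I'll zoom in to check alignment.

```bash
python3 - <<'E'
import cv2
i=cv2.imread('pics/w2.png'); cv2.imwrite('pics/w2c.png',cv2.resize(i[85:235,260:385],None,fx=4,fy=4,interpolation=cv2.INTER_CUBIC))
E
```

```text
(no output)
```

View pics/w2c.png

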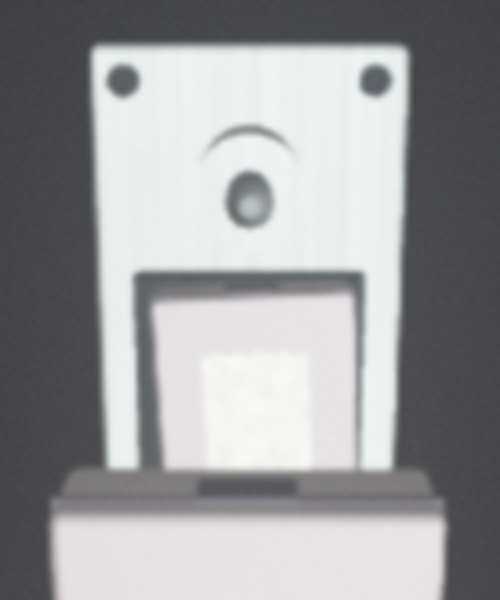

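```bash
python3 - <<'E'
from h import *
c=load('w2'); f=lambda a:np.array([[260-.375+u/4,85-.375+v/4] for u,v in a])
ang=lambda a,b:np.degrees(np.arctan2(*(b-a)[1::-1])).round(2)
A=back(c,f([(152,303),(354,293),(165,468),(354,468)]),46); print(A.round(1)); print('end edge w',np.linalg.norm(A[1]-A[0]),ang(A[1],A[0])-90,'sides',ang(A[2],A[0]),ang(A[3],A[1]))
B=back(c,f([(93,46),(408,46)]),14); print('frame end',B.round(1),np.linalg.norm(B[1]-B[0]))
D=back(c,f([(246,206)]),82);print('dowel',D)
H=back(c,np.r_[f([(53,513),(445,513)]),[[277,319],[367.5,319]]],182.6);print('held',H.round(1),H.mean(0),ang(H[1],H[0]),np.linalg.norm(H[1]-H[0]),np.linalg.norm(H[2]-H[0]))
# top view refine of dowels
E
```

```text
[[507.8 -77.8  46. ]
 [492.1 -35.4  46. ]
 [544.6 -64.2  46. ]
 [531.3 -21.9  46. ]]
end edge w 45.29680636255468 -159.74 sides -159.57 -161.0
frame end [[ 459.6 -108.8   14. ]
 [ 437.3  -37.7   14. ]] 74.46879948174553
dowel [[476.99783763 -65.37815881  82.        ]]
held [[505.3 -79.5 182.6]
 [491.9 -36.9 182.6]
 [562.4 -62.7 182.6]
 [548.2 -17.6 182.6]] [526.95876942 -49.18635565 182.6       ] -72.61 44.604575281459184 59.48874511673807
```

>>> jog_arm:
  commands:
    - [0.8,0,0,0,0,-0.55,0]
    - [0.8,0.046,0,-0.042,0,0,0]
    - [0.8,0,0.3,0,0,0,0]
    - [0.8,0,0.4,0,0,0,0]
    - [0.8,0,0.4,0,0,0,0]
    - [0.8,0,0.4,0,0,0,0]
    - [0.8,0,0.3,0,0,0,0]
    - [0.8,0,0.2,0,0,0,0]
    - [0.8,0,0.2,0,0,0,0]
    - [0.8,0,0.08,0,0,0,0]
    - [0.8,0,0.06,0,0,0,0]
    - [0.8,0,0,0,0,0,0]

```text
t: 8.05
tcp_pos: [530.0, -45.5, 67.4]
tool_rot: [0.407, 0.579, -0.579, -0.406]
ft_force: [-1.0, 0.4, -0.3]
opening: 0.531
```

```bash
python3 - <<'E'
from h import *
c=cam('wrist'); save(c,'w3'); go(529.9,-45.4,66.4,109.8)
a=c['img'][90:390,170:470]; s=cam('scene'); save(s,'s3'); p=proj(s,[528,-46,50])[0].astype(int); b=s['img'][p[1]-50:p[1]+50,p[0]-50:p[0]+50]
cv2.imwrite('pics/w3c.png',np.hstack([cv2.resize(a,(400,400)),cv2.resize(b,(400,400),interpolation=cv2.INTER_CUBIC)]))
E
```

```text
t 8.1 tcp [530.1 -45.5  67.5] yaw 109.82 F [-0.3 -0.3 -0.6] op 0.535
shift [0.002 0.023 0.003] turn [ 0.005  0.005 -0.003]
shift in target axes [0.002 0.023 0.003]
```

View pics/w3c.png

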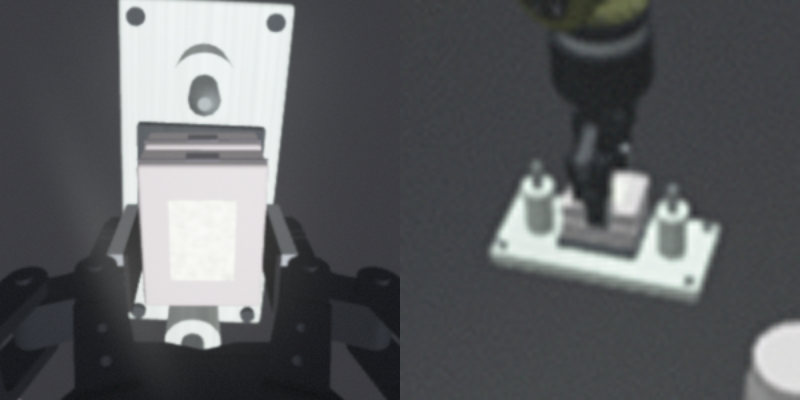

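The cassette sits about 1 mm above its seat and looks square. The low one's end edge shows slightly at the far end, so I'll zoom in to measure it.

```bash
python3 - <<'E'
import cv2
i=cv2.imread('pics/w3.png'); cv2.imwrite('pics/w3d.png',cv2.resize(i[178:222,268:378],None,fx=7,fy=7,interpolation=cv2.INTER_CUBIC))
E
```

```text
(no output)
```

View pics/w3d.png

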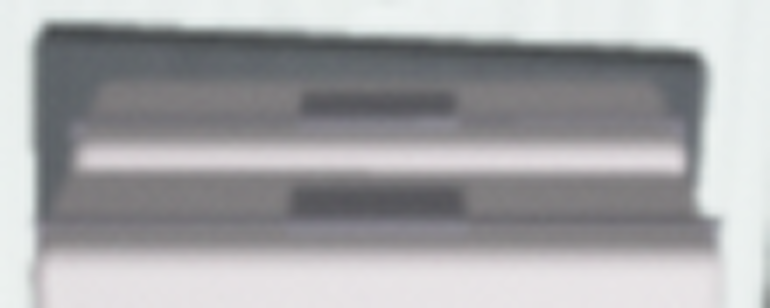

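```bash
python3 - <<'E'
from h import *
c=load('w3'); f=lambda a:np.array([[268-.43+u/7,178-.43+v/7] for u,v in a])
A=back(c,f([(75,142),(686,142)]),46); y=np.radians(109.8); T=np.c_[[np.cos(y),np.sin(y)],[-np.sin(y),np.cos(y)]]
print((A[:,:2]-[528.2,-46.3])@T)
for z in (46.5,47.5):
    B=back(c,f([(52,172),(699,172)]),z); print((B[:,:2]-[528.2,-46.3])@T)
Bt=back(c,f([(40,248),(718,250)]),64.8); print('top edge',(Bt[:,:2]-[528.2,-46.3])@T)
E
```

```text
[[-22.7205216   30.61479007]
 [ 22.19779333  30.71706206]]
[[-24.44200117  28.44942493]
 [ 23.19254329  28.55789069]]
[[-24.27698036  28.79870164]
 [ 23.02617111  28.9064128 ]]
top edge [[-22.45223093  29.6023987 ]
 [ 21.66568275  29.56288513]]
```

>>> jog_arm:
  commands:
    - [0.8,0,0,0.034,0,0,0]
    - [0.8,0,0.02,0,0,0,0]
    - [0.8,0,0.015,0,0,0,0]
    - [0.8,0,0,0,0,0,0]
    - [0.35,0,0,0,0,0,0]
    - [0.25,0,0,0,0,0,0]
    - [0,0,0,0,0,0,0]
    - [0,0,0,0,0,0,0]
    - [0,0,0,0,0,0,0]
    - [0,0,-0.3,0,0,0,0]
    - [0,0,-0.6,0,0,0,0]
    - [0,0,-0.6,0,0,0,0]
    - [0,0,-0.6,0,0,0,0]
    - [0,0,-0.6,0,0,0,0]
    - [0,0,-0.3,0,0,0,0]
    - [0,0,0,0,0,0,0]

```text
t: 10.15
tcp_pos: [528.5, -46.0, 216.4]
tool_rot: [0.407, 0.579, -0.578, -0.406]
ft_force: [-0.3, 0.2, -1.4]
opening: 0.997
```

```bash
python3 - <<'E'
from h import *
c=cam('wrist'); save(c,'w4'); go(550.4,-307.3,200,79.3)
print(proj(c,[[528.2,-46.3,64],[477,-65.4,82]]))
cv2.imwrite('pics/w4c.png',cv2.resize(c['img'][90:290,230:430],(600,600),interpolation=cv2.INTER_CUBIC))
E
```

```text
t 10.2 tcp [528.1 -46.  215.2] yaw 109.82 F [-0.5  0.2 -0.1] op 0.999
shift [-5.068  0.304  1.354] turn [-2.000e-03  6.659e+00  0.000e+00]
shift in target axes [-5.053  0.304 -1.408]
[[321.94705383 186.54852489]
 [321.43778698 131.06758815]]
```

View pics/w4c.png

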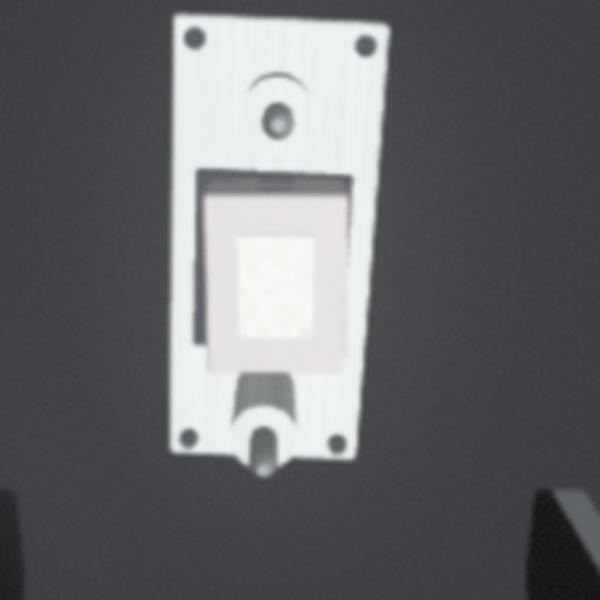

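The loose cassette now sits square on the low one. I'll measure the frame from this image and move to the upper half.

```bash
python3 - <<'E'
from h import *
c=load('w4'); f=lambda a:np.array([[230-.33+u/3,90-.33+v/3] for u,v in a])
B=back(c,f([(175,15),(389,25),(354,458),(170,452)]),14)[:,:2]; print('base',B.round(1),B.mean(0)); 
r=cv2.minAreaRect(B.astype(np.float32));print(r); d=(B[2]+B[3]-B[0]-B[1]); print(np.degrees(np.arctan2(d[1],d[0])))
D=back(c,f([(278,122),(264,462)]),82)[:,:2];print('dowels',D,D.mean(0),np.linalg.norm(D[1]-D[0]),np.degrees(np.arctan2(*(D[1]-D[0])[::-1])))
H=back(c,f([(278,88),(264,415)]),58)[:,:2]
E
```

```text
base [[ 460.  -108.7]
 [ 437.7  -37.4]
 [ 597.9   12.6]
 [ 620.9  -58.7]] [529.13039841 -48.07802288]
((529.302490234375, -48.08056640625), (168.50599670410156, 74.90995025634766), 17.33037567138672)
17.29377869847064
dowels [[476.16034819 -64.88804711]
 [578.76035007 -32.35694408]] [527.46034913 -48.6224956 ] 107.6337913901679 17.59211763076399
```

>>> jog_arm:
  commands:
    - [0,-0.4,0,0.1,0,0,0]
    - [0,-0.7,0,0.19,0,0,0]
    - [0,-0.7,0,0.19,0,0,0]
    - [0,-0.7,0,0.19,0,0,0]
    - [0,-0.7,0,0.19,0,0,0]
    - [0,-0.7,0,0.19,0,0,0]
    - [0,-0.7,0,0.19,0,0,0]
    - [0,-0.47,0,0.12,0,0,0]
    - [0,0,0.05,0,0,0.95,0]
    - [0,0,0.05,0,0,0.95,0]
    - [0,0,0.05,0,0,0.95,0]
    - [0,0,0.05,0,0,0.95,0]
    - [0,0,0.05,0,0,0.95,0]
    - [0,0,0.05,0,0,0.95,0]
    - [0,0,0,0,0,0.96,0]
    - [0,0,0,0,0,0,0]

```text
t: 12.2
tcp_pos: [549.7, -308.4, 199.4]
tool_rot: [-0.544, -0.451, 0.451, 0.545]
ft_force: [0.5, 0.6, -0.2]
opening: 1.005
```

```bash
python3 - <<'E'
from h import *
c=cam('wrist'); save(c,'w5'); go(550.4,-307.3,60,79.3)
rect(c,tuple(proj(c,[506,-299,12])[0].astype(int)),12)
cv2.imwrite('pics/w5c.png',cv2.resize(c['img'][60:310,200:450],(600,600),interpolation=cv2.INTER_CUBIC))
E
```

```text
t 12.25 tcp [ 549.8 -308.3  199.6] yaw 79.36 F [-0.5 -0.3 -0.8] op 1.002
shift [ 0.02   2.792 -0.012] turn [-0.017  0.013  0.005]
shift in target axes [ 0.021  2.792 -0.008]
[ 550.1 -307.6] [ 51.6 140.3] yaw -10.62 [298 111] [347 237]
```

View pics/w5c.png

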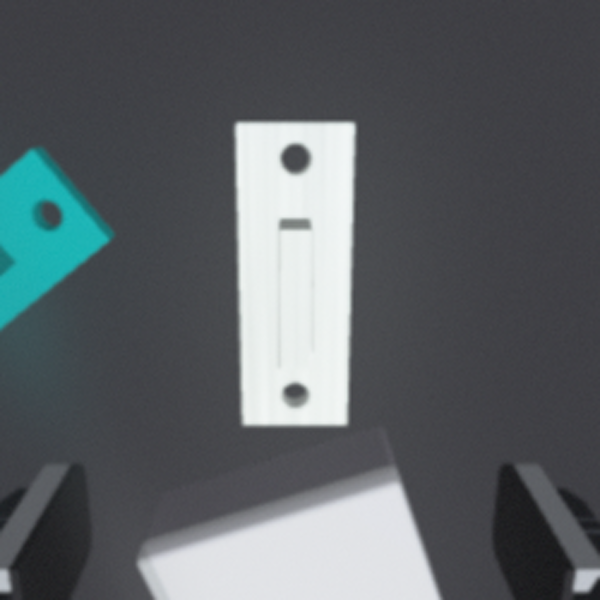

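The upper half is centred under the jaws, with holes at (296,158) and (296,394) in the crop. The rib is clear of the tip box and the turquoise decoy, so I'll grip it.

>>> jog_arm:
  commands:
    - [0,0.015,0.3,-0.005,0,0,0]
    - [0,0,0.6,0,0,0,0]
    - [0,0,0.6,0,0,0,0]
    - [0,0,0.6,0,0,0,0]
    - [0,0,0.6,0,0,0,0]
    - [0,0,0.4,0,0,0,0]
    - [0,0,0.21,0,0,0,0]
    - [0.4,0,0,0,0,0,0]
    - [0.7,0,0,0,0,0,0]
    - [1,0,0,0,0,0,0]
    - [1,0,0,0,0,0,0]
    - [1,0,0,0,0,0,0]
    - [1,0,0,0,0,0,0]
    - [1,0,0,0,0,0,0]
  newtons: 80

```text
t: 14.0
tcp_pos: [551.0, -307.1, 35.8]
tool_rot: [0.545, 0.451, -0.451, -0.544]
ft_force: [-1.4, 0.3, 5.0]
opening: 0.145
```

```bash
python3 - <<'E'
from h import *
go(550.1,-307.6,34,79.3); go(529.5,-48,180,107.3)
E
```

```text
t 14.0 tcp [ 551.  -307.1   35.8] yaw 79.29 F [-1.4  0.3  5. ] op 0.145
shift [-0.013  0.036  0.016] turn [ 0.013 -0.001 -0.006]
shift in target axes [-0.013  0.036  0.016]
t 14.0 tcp [ 551.  -307.1   35.8] yaw 79.29 F [-1.4  0.3  5. ] op 0.145
shift [ 5.011 -2.888  1.382] turn [ 0.011 -6.11  -0.009]
shift in target axes [ 5.075 -2.884 -1.131]
```

>>> jog_arm:
  commands:
    - [1,0,-0.3,0,0,0,0]
    - [1,0,-0.6,0,0,0,0]
    - [1,0,-0.7,0,0,0,0]
    - [1,0,-0.7,0,0,0,0]
    - [1,0,-0.6,0,0,0,0]
    - [1,0.55,0,0.15,0,0,0]
    - [1,0.72,0,0.2,0,0,0]
    - [1,0.72,0,0.2,0,0,0]
    - [1,0.72,0,0.2,0,0,0]
    - [1,0.72,0,0.2,0,0,0]
    - [1,0.72,0,0.2,0,0,0]
    - [1,0.55,0,0.15,0,0,0]
    - [1,0.31,0,0.08,0,-0.87,0]
    - [1,0,0,0,0,-0.87,0]
    - [1,0,0,0,0,-0.87,0]
    - [1,0,0,0,0,-0.87,0]
    - [1,0,0,0,0,-0.87,0]
    - [1,0,0,0,0,-0.87,0]
    - [1,0,0,0,0,-0.89,0]
    - [1,0,0,0,0,0,0]

```text
t: 16.5
tcp_pos: [529.3, -47.9, 180.4]
tool_rot: [-0.419, -0.569, 0.569, 0.419]
ft_force: [0.5, 0.8, -3.6]
opening: 0.149
```

```bash
python3 - <<'E'
from h import *
c=cam('wrist'); save(c,'w6'); go(529.5,-48,180,107.3)
cv2.imwrite('pics/w6c.png',cv2.resize(c['img'][60:360,200:450],(667,800)) if 0 else cv2.resize(c['img'][80:330,200:450],(600,600),interpolation=cv2.INTER_CUBIC))
E
```

```text
t 16.55 tcp [529.3 -47.9 180.4] yaw 107.21 F [-0.4  0.3 -4.8] op 0.142
shift [-0.003  0.008 -0.003] turn [ 0.001 -0.019 -0.001]
shift in target axes [-0.003  0.008 -0.003]
```

View pics/w6c.png

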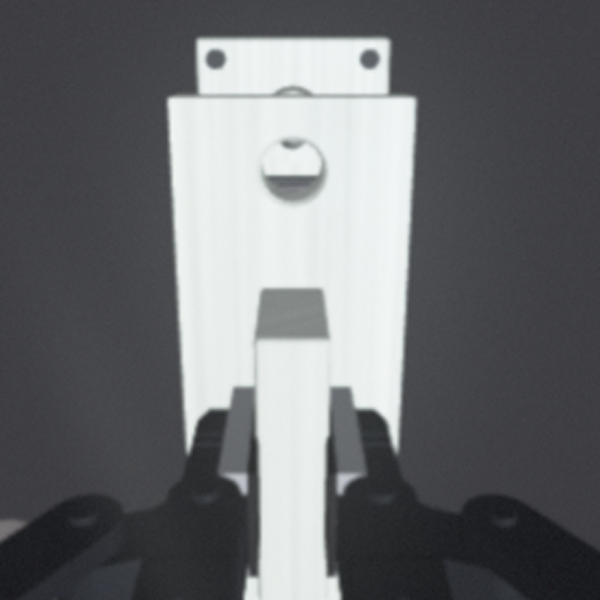

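The held plate's near hole is at (294,170) in the crop, and the plate's end edge runs (168,97)–(416,97). I'll compute its offset from the frame.

```bash
python3 - <<'E'
from h import *
c=load('w6'); f=lambda a:np.array([[200-.3+u/2.4,80-.3+v/2.4] for u,v in a])
y=np.radians(17.3);T=np.c_[[np.cos(y),np.sin(y)],[-np.sin(y),np.cos(y)]]; o=np.array([529.3,-48.0])
P=back(c,f([(294,169),(168,98),(416,98),(187,455),(399,455)]),156.6)[:,:2]; Q=(P-o)@T; print('hole,corners,sides in frame axes',Q.round(1))
print('base end',((back(c,f([(197,39),(390,39)]),14)[:,:2]-o)@T).round(1))
d=P[2]-P[1];print(np.degrees(np.arctan2(d[1],d[0]))-90)
a=P[3]-P[1];b=P[4]-P[2]; print([np.degrees(np.arctan2(v[1],v[0])) for v in(a,b)])
E
```

```text
hole,corners,sides in frame axes [[-56.8  -0.2]
 [-71.1 -25.6]
 [-71.2  24.3]
 [ 11.2 -25.5]
 [ 11.1  24.9]]
base end [[-84.2 -37.4]
 [-84.4  37.4]]
17.385842054121184
[np.float64(17.39697720119013), np.float64(17.720044807786014)]
```

>>> jog_arm:
  commands:
    - [1,0.005,0,-0.026,0,0,0]
    - [1,0,0.3,0,0,0,0]
    - [1,0,0.4,0,0,0,0]
    - [1,0,0.3,0,0,0,0]
    - [1,0,0.16,0,0,0,0]
    - [1,0,0,0,0,0,0]

```text
t: 17.3
tcp_pos: [530.5, -47.3, 121.6]
tool_rot: [-0.419, -0.569, 0.57, 0.419]
ft_force: [0.7, -0.2, -3.5]
opening: 0.147
```

```bash
python3 - <<'E'
from h import *
c=cam('wrist'); save(c,'w7'); go(529.5,-48,100,107.3)
s=cam('scene'); p=proj(s,[529,-48,75])[0].astype(int); b=s['img'][p[1]-50:p[1]+50,p[0]-50:p[0]+50]
cv2.imwrite('pics/w7c.png',np.hstack([cv2.resize(c['img'][90:290,225:425],(400,400),interpolation=cv2.INTER_CUBIC),cv2.resize(b,(400,400),interpolation=cv2.INTER_CUBIC)]))
E
```

```text
t 17.35 tcp [530.7 -47.3 122.2] yaw 107.3 F [-0.   0.4 -2.5] op 0.145
shift [-0.005  0.444  0.028] turn [ 0.002  0.    -0.001]
shift in target axes [-0.005  0.444  0.028]
```

View pics/w7c.png

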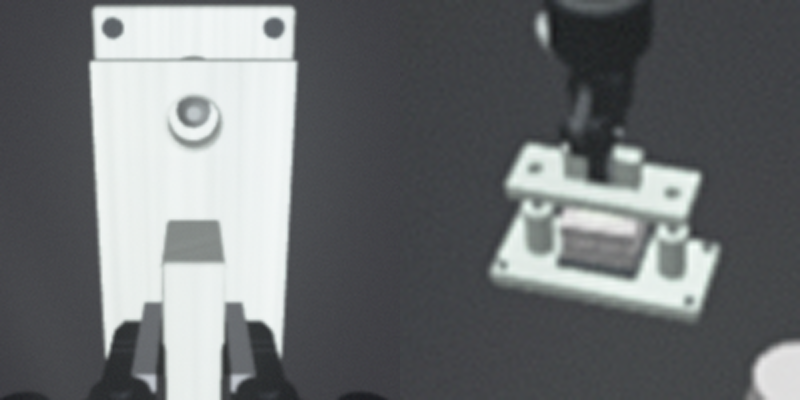

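The near dowel tip shows through the hole at (194,113), with the hole centre at (194,119). I'll check that against the expected parallax.

```bash
python3 - <<'E'
from h import *
c=load('w7'); f=lambda a:np.array([[225-.25+u/2,90-.25+v/2] for u,v in a])
y=np.radians(17.3);T=np.c_[[np.cos(y),np.sin(y)],[-np.sin(y),np.cos(y)]]; o=np.array([529.3,-48.0])
for n,p,z in(('hole top',(194,118.5),98.2),('tip',(194,113),82),('end L',(90,61),98.2),('end R',(297,61),98.2)): print(n,((back(c,f([p]),z)[0,:2]-o)@T).round(2))
E
```

```text
hole top [-56.09  -0.21]
tip [-55.05  -0.18]
end L [-69.95 -25.29]
end R [-70.04  24.56]
```

Hole and dowel agree to within 1 mm. I'll descend onto the stack.

>>> jog_arm:
  commands:
    - [1,0,0.06,-0.008,0,0,0]
    - [1,0,0.06,0,0,0,0]
    - [1,0,0.06,0,0,0,0]
    - [1,0,0.06,0,0,0,0]
    - [1,0,0.06,0,0,0,0]
    - [1,0,0.06,0,0,0,0]
    - [1,0,0.04,0,0,0,0]
    - [1,0,0,0,0,0,0]

```text
t: 18.4
tcp_pos: [530.9, -47.2, 101.9]
tool_rot: [-0.419, -0.569, 0.57, 0.419]
ft_force: [-0.1, -0.4, -4.3]
opening: 0.146
```

>>> jog_arm:
  commands:
    - [1,0,0.04,0,0,0,0]
    - [1,0,0.04,0,0,0,0]
    - [1,0,0.03,0,0,0,0]
    - [1,0,0,0,0,0,0]

```text
t: 18.9
tcp_pos: [531.1, -47.2, 96.8]
tool_rot: [0.419, 0.57, -0.569, -0.419]
ft_force: [-1.7, 0.4, 3.8]
opening: 0.148
```

>>> jog_arm:
  commands:
    - [1,0,0.03,0,0,0,0]
    - [1,0,0.03,0,0,0,0]
    - [1,0,0,0,0,0,0]

```text
t: 19.27
tcp_pos: [531.2, -47.2, 93.8]
tool_rot: [0.419, 0.57, -0.569, -0.419]
ft_force: [-2.9, 0.9, 6.1]
opening: 0.148
```

>>> jog_arm:
  commands:
    - [1,0,0.02,0,0,0,0]
    - [1,0,0.02,0,0,0,0]
    - [1,0,0,0,0,0,0]

```text
t: 19.65
tcp_pos: [531.2, -47.2, 93.7]
tool_rot: [0.419, 0.57, -0.569, -0.419]
ft_force: [-15.2, 2.5, 31.4]
opening: 0.148
```

It has hit the hard stop at TCP z 93.7, as expected for home. I'll ease the side load and some of the push, then check.

>>> jog_arm:
  commands:
    - [1,0,-0.008,0.015,0,0,0]
    - [1,0,0,0,0,0,0]
    - [1,0,0,0,0,0,0]

```text
t: 20.02
tcp_pos: [531.1, -47.3, 93.7]
tool_rot: [0.42, 0.57, -0.569, -0.418]
ft_force: [-5.7, 3.0, 21.7]
opening: 0.146
```

```bash
python3 - <<'E'
from h import *
c=cam('wrist'); save(c,'w8'); go(529.5,-48,93.8,107.3); st=get_state(); print(st['wrist_torque'],R.from_quat(st['tool_rot']).as_matrix()[2].round(4))
s=cam('scene'); p=proj(s,[529,-48,60])[0].astype(int); b=s['img'][p[1]-50:p[1]+50,p[0]-50:p[0]+50]
cv2.imwrite('pics/w8c.png',np.hstack([cv2.resize(c['img'][90:290,225:425],(300,300)),cv2.resize(b,(500,500),interpolation=cv2.INTER_CUBIC)[100:400]]))
E
```

```text
t 20.07 tcp [531.1 -47.2  93.7] yaw 107.31 F [-5.9  2.8 21.7] op 0.145
shift [-0.005 -0.002  0.036] turn [ 0.034  0.002 -0.011]
shift in target axes [-0.005 -0.002  0.036]
[0.69471551 1.0055445  0.01205607] [-9.0e-04 -1.0e+00 -2.7e-03]
```

View pics/w8c.png

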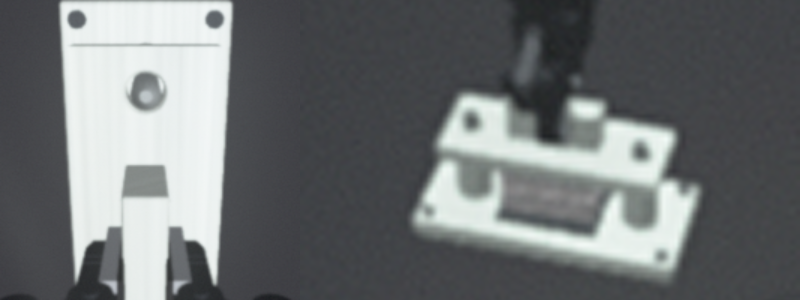

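>>> jog_arm:
  commands:
    - [1,0,0.002,0.008,0.03,0,0]
    - [1,0,0,0,0,0,0]
    - [1,0,0,0,0,0,0]
    - [1,0,0,0,0,0,0]

```text
t: 20.62
tcp_pos: [531.1, -47.2, 93.7]
tool_rot: [0.42, 0.57, -0.569, -0.419]
ft_force: [-2.4, 4.4, 19.8]
opening: 0.146
```

```bash
python3 - <<'E'
from h import *
go(529.5,-48,93.8,107.3); st=get_state(); print(st['wrist_torque'],R.from_quat(st['tool_rot']).as_matrix()[2].round(4))
E
```

```text
t 20.62 tcp [531.1 -47.2  93.7] yaw 107.31 F [-2.4  4.4 19.8] op 0.146
shift [-0.005 -0.002  0.035] turn [ 0.017  0.001 -0.013]
shift in target axes [-0.005 -0.002  0.035]
[0.87836838 0.5153544  0.08507849] [-0.0011 -1.     -0.0013]
```

>>> jog_arm:
  commands:
    - [1,0,0.004,0,0,0,0]
    - [1,0,0,0,0,0,0]
    - [1,0,0,0,0,0,0]

```text
t: 21.0
tcp_pos: [531.1, -47.2, 93.7]
tool_rot: [0.42, 0.57, -0.569, -0.418]
ft_force: [-3.4, 4.4, 22.3]
opening: 0.146
```

```bash
python3 - <<'E'
from h import *
go(529.5,-48,93.8,107.3); print(env.sign_off())
E
```

```text
t 21.0 tcp [531.1 -47.2  93.7] yaw 107.31 F [-3.4  4.4 22.3] op 0.146
shift [-0.005 -0.002  0.036] turn [ 0.018  0.002 -0.014]
shift in target axes [-0.005 -0.002  0.036]
the job is handed in; nothing more can be done
None
```

I stacked the loose cassette on the low one and let go of it. I then fitted the upper half over both dowels and pressed it down to a hard stop. I handed the job in at 21 s, still gripping and pressing.

**Last checks:**
- **Height:** the tool stopped at z 93.7 mm. I expected 93.8 mm with the plate on the shoulders, and the force rose sharply there.
- **Force:** the final push was about 22 N upward on the tool, with about 5 N of side load left. It peaked at about 35 N in all (31 N upward, 15 N sideways) while seating, before I eased it.
- **Tilt:** the tool was within about 0.1° of vertical. I didn't measure the gap at each shoulder separately. That both ends are home rests on the height, the tilt and the scene picture, where the plate looks level on both posts.
- **Cassettes:** the released stack looked square from above. Before letting go I measured it about 1.5–2 mm short along its length and moved it by that much.
- **Other things:** I touched none of the bystanders or look-alikes, but I didn't take a separate picture at the end to confirm it.

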